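Load the cast mineral block and bring its pot to the front of the feed carousel

TASK

Lift the cast white mineral block out of its open mould and stand it upright in the orange pot of the feed carousel, letting go of it there. Then turn the carousel until the orange pot is squarely in line with the yellow pointer on the fixed foot, and finish while still holding the turntable firmly still in that position: do not let go. Leave the other things on the shelf where they are and the breeder box shut.

Things in the scene. Friction and masses are not known exactly. Their poses are not given: they have to be found in the camera images.
- block: Off-white cast mineral block, 55 g, standing foot-down in the mould. Foot: a disc 44 mm across, 14 mm high. On it a centred upright rib, 34 mm long (block x) by 18 mm thick (block y), 40 mm high, so 54 mm in all. Grip the rib across its 18 mm. Origin: centre of the underside, z up.
- mould: Fixed aluminium open mould, 120 x 100 x 26 mm (x, y, z), with one round cavity of 48 mm across, 14 mm deep in the middle of its top; the block's foot sits loosely in it, the whole rib stands above the mould's top. Origin: centre of the underside.
- carousel: Fixed black round foot of the carousel, 170 mm across, 24 mm high, with the yellow pointer: a low bar (22 mm wide, 12 mm high) that sticks out along the foot's -x axis to 175 mm from the centre. Front means the direction of this pointer. Origin: centre of the underside on the turning axis, z up.
- turntable: Grey disc, 244 mm across, 10 mm thick, turns without stops about its vertical z axis; runs easily (0.04 N m), stays where left. Origin: on the axis, underside of the disc, 24 mm above the shelf. Fixed on it: open pots, orange at 78 mm along -x, white at +y, green at -y; black handle at 85 mm along +x. Orange pot is at the front when these axes are parallel to carousel's.
- pot_floor (a point): Centre of the inner floor of the orange pot, always 38 mm above the shelf surface; the rim is 24 mm above this point. The pot is 68 mm across outside at the rim, inside about 56 mm at the floor and 62 mm at the rim. Axes as the turntable's.
- handle_top (a point): Centre of the top of the turntable's upright black handle, 124 mm above the shelf surface: a round sleeve 16 mm across and 82 mm tall that spins freely about its own upright axis, so a gripper holding it can keep its own orientation while it moves round the circle of 85 mm radius. Axes as the turntable's.
- cup: Bystander: loose blue plastic cup, 72 mm across, 85 mm tall. Origin: centre of the underside.
- tray: Bystander: loose round white feeding tray, 96 mm across, 22 mm tall, with a sucker on one side. Origin: centre of the underside.
- scraper: Bystander: loose aluminium scraper, about 195 mm long (along its x), blade 70 mm wide, lying flat. Origin: near the middle of the underside.
- feed_jar: Bystander: loose closed feed jar with green cap, 60 mm across, 90 mm tall. Origin: centre of the underside.
- brush: Bystander: loose brush lying on the shelf. Origin: near the middle of the underside.
- breeder_lid (a joint): Bystander: lid of the clear breeder box (130 x 200 x 110 mm) at the right; 0 = shut, grows as it opens (rad).

How it is judged (in metres and radians):
On the way, in this order (a step that is already met when the one before it is completed fails the run):
1. the block is lifted clear of the mould in the gripper (z of block in the frame of mould above 0.045 m and contact force between the fingers and block above 0.5 N), for 0.2 s.
2. the block stands upright in the orange pot, let go, before the pot is brought to the front (horizontal distance between block and pot_floor below 0.014 m and z of block in the frame of pot_floor between -0.004 and 0.006 m and angle between block's own z axis and vertical below 0.15 rad and contact force between the fingers and block below 0.1 N and linear speed of block below 0.05 m/s and x of pot_floor in the frame of carousel above -0.068 m), for 0.2 s.
3. the orange pot is at the pointer and the turntable is held still (x of pot_floor in the frame of carousel below 0 m and y of pot_floor in the frame of carousel between -0.008 and 0.008 m and contact force between the fingers and turntable above 3 N and angular speed of turntable below 0.1 rad/s), for 0.2 s.
At the end, for the whole second after the job is handed in: Block upright (0.15 rad) on the orange pot's floor, within 14 mm of its centre, untouched; orange pot at the pointer within 8 mm sideways (about 0.1 rad); gripper still holds the turntable with more than 3 N and it stands still (below 0.1 rad/s) (all of step 3 and horizontal distance between block and pot_floor below 0.014 m and z of block in the frame of pot_floor between -0.004 and 0.006 m and angle between block's own z axis and vertical below 0.15 rad and linear speed of block below 0.05 m/s and contact force between the fingers and block below 0.1 N); the arm keeps its last pose, push and grip.
It fails at once if a bystander is moved by more than 30 mm (distance of any of cup, tray, scraper, feed_jar, brush from where it was at the start of the episode above 0.03 m).
It fails at once if the breeder box is opened (value of joint breeder_lid above 0.2 rad).
It also fails if it takes over 56 s, if anything falls off the work surface, if the arm or the gripper's body presses on something with over 40 N, if the wrist force passes 120 N, or if a joint passes its speed limit or range.

ROBOT

A 6-joint arm with a two-finger parallel gripper is mounted at the origin on the work surface. World frame = base frame: x ahead of the robot, y to its left, z up, the work surface at z = 0. Lengths are in mm, angles in rad, forces in N, time in s.
With the tool pointing down it reaches from about 375 to 825 mm from the base axis. Payload 5.5 kg.
Tool frame: the origin (TCP) lies at the very end of the fingers, on their centre line; the grasp point (between the pads) lies 19 mm behind it; y points along the fingers, z is the direction in which the jaws open and shut, and the axes are right-handed (so a half turn about y gives the same grasp; the last joint's range is limited). The gripper opens to 85 mm and grips with 20 to 120 N. Pads are 22 mm wide; open, the fingers measure 114 mm over their backs; the gripper's body (76 mm by 85 mm) begins 54 mm behind the grasp point. The pads swing forward as they close: fully open they stand 13 mm farther back than shut.
Start: joints at [-1.101, 0.314, -0.047, 1.21, 0, 1.571], TCP at [271.621, -534.992, 231.299] pointing down, gripper open.
Joint ranges: [-2.67, 2.67], [-0.69, 1.73], [-1.03, 1.25], [-2.08, 2.16], [-1.42, 1.45], [-3.14, 3.14]. Speed limits (rad/s): [2.39, 2.39, 3.01, 3.14, 3.14, 3.14].

INTERFACE

Orientations are given as a rotation vector (axis times angle).
In Python, from cell import env, camera, calibration, nets gives the robot as it stands. The module is installed in compiled form; this text tells all that it offers.
- The arm moves only by the tool jog_arm, never from a script. Its argument "commands" is a list of rows, each an object of numbers: "tx", "ty", "tz": the shift along the tool's x, y, z in mm; "wx", "wy", "wz": the turn, a rotation vector about the tool's x, y, z in rad; "claw": the finger opening in mm, from 0 to 85.4. A call has 1 to 12 rows; each row is the pose to reach, as a shift and turn from the pose commanded when the call began, along the tool's axes at that moment; what a row does not reach only later rows make up. A row lasts 1/8 s, in which the tool goes at most 62.5 mm and 10.7 degrees, less where a joint would pass 70% of its speed; a pose out of reach is approached as far as the arm can. A call with a gripper value outside its range is refused whole. The fingers move at their own pace and stop on an object; "newtons" is the grip in N (left out, the last holds). Time passes only in rows, so rows that repeat a pose let the fingers close. It gives the time, the measured TCP pose, the force and the opening at its end, in the units of the state.
- env.get_obs(): the state, without advancing time (a new reading comes with each control period).
- camera(name): name is "scene" or "top" or "wrist"; returns the picture (480x640x3 uint8, red, green, blue); there is no depth.
- calibration(name): a dict with "fx", "fy", "cx", "cy" (pixels), "xyz" and "attitude" of the camera in the world. Camera axes: x right, y down, z forward; pixel columns grow to the right and rows downward; lengths in mm; the calibration is good to about 2 mm. A picture is of the moment at which its call begins: read the wrist's pose just before it. calibration takes no time and is no camera call; for the wrist camera it gives the pose at the moment of the call.
- env.job_done(): hands the job in, once; it reports no verdict.
Trained networks look in the newest picture that a camera, given by its name, has taken for a name from the list of things; names that differ only in an ending like _2 or _b are one class to them, and where a whole thing is asked for, a point or a joint stands for the part that bears it (a point fixed in the world has none). Each returns a list of dicts, best first, with "conf" (0 to 1); they miss things now and then, are a little off and sometimes report something else, mostly with a low value. They report only what shows in the picture. A call takes as long as a camera call.
- nets.recognise(camera, name): "location" ([x, y, z] in mm, in world coordinates, good to about 4 mm: the middle of the surface that is visible of it).
- nets.regions_of(camera, name): "mask" (480x640 bool, what is visible of it).
The state is a dict: "t": time; "joints": joint angles; "dq": joint speeds; "joint_torque": joint torques, N m; "tool_pos": TCP position; "orientation": TCP orientation; "ft_force": force on the tool from outside, world axes, zero at the start; "ft_torque": the same for the moment, N m; "gripper_width": finger opening in mm.
Only numpy, scipy, OpenCV 4.12 (cv2) and the standard library are available. Lean on these libraries where they do the work, as an engineer would, in place of code of your own. Each camera call takes 0.05 s, during which the arm holds its last target.

## Working session

There is one attempt and no reset: what is moved stays moved. The work goes in short steps, Python scripts to look and compute and a tool call to move; the robot and the scene stay as the last step left them, time stands still between calls to the robot, and variables do not carry over. Pictures are saved under pics/ and viewed, and the job is handed in when it is done.

Besides the shell and the picture viewer there is one more tool, called after "Emit:" in YAML: its name, and indented under it one key for each argument. jog_arm: Moves the arm, as the interface text tells. Its arguments: {"type":"object","properties":{"commands":{"type":"array"},"newtons":{"type":"number"}},"required":["commands"]}

```bash
mkdir -p pics
cat > h.py <<'E'
import numpy as np, cv2
from cell import env, camera, calibration, nets
from scipy.spatial.transform import Rotation as R
def snap(n,f):
    im=camera(n); cv2.imwrite('pics/'+f,im[:,:,::-1]); return im
E
python3 - <<'E'
from h import *
o=env.get_obs(); print(o['t'],o['tool_pos'],o['orientation'],o['gripper_width'])
for c in ['scene','top']:
    snap(c,c+'0.png'); print(c,calibration(c))
    for n in ['block','mould','carousel','turntable','pot_floor','handle_top','cup','tray','scraper','feed_jar','brush','breeder_lid']:
        try: print(n,[(np.round(d['location']),round(d['conf'],2)) for d in nets.recognise(c,n)][:2])
        except Exception as e: print(n,e)
print(env.get_obs()['t'])
E
```

```text
0.0 [ 271.36245512 -534.49214879  230.45482214] [-0.46943933  1.96156508 -1.9582988 ] 85.90137001470288
scene {'fx': 603.8666717150066, 'fy': 603.8666717150066, 'cx': 322.53231387946374, 'cy': 237.761240471005, 'xyz': array([1699.45676417, -698.36116048, 1224.7592608 ]), 'attitude': array([-2.02614491, -1.17028135,  0.53386922])}
block [(array([ 586., -245.,   42.]), 0.53)]
mould [(array([ 602., -251.,   27.]), 0.91)]
carousel [(array([580.,  32.,  37.]), 0.68), (array([ 763., -216.,    9.]), 0.53)]
turntable [(array([589.,  30.,  36.]), 0.83)]
pot_floor [(array([585.,  33.,  37.]), 0.65)]
handle_top [(array([585.,  35.,  30.]), 0.59)]
cup [(array([628., 452.,  60.]), 0.6)]
tray [(array([775.,  43.,  17.]), 0.42)]
scraper [(array([ 763., -217.,    7.]), 0.88)]
feed_jar [(array([692., 335.,  57.]), 0.97), (array([632., 457.,  63.]), 0.24)]
brush [(array([773.,  45.,  17.]), 0.66)]
breeder_lid [(array([357., 465.,   4.]), 0.17)]
top {'fx': 593.2544860514369, 'fy': 593.2544860514369, 'cx': 322.33961947955714, 'cy': 247.34839925350295, 'xyz': array([ 496.5648612 ,  -46.40381467, 1529.00095368]), 'attitude': array([-2.18991288,  2.1816352 , -0.03013918])}
block [(array([ 574., -238.,   34.]), 0.58)]
mould [(array([ 576., -243.,   30.]), 0.71)]
carousel [(array([567.,  39.,  34.]), 0.72)]
turntable [(array([570.,  40.,  34.]), 0.97)]
pot_floor [(array([571.,  43.,  37.]), 0.86)]
handle_top [(array([570.,  43.,  34.]), 0.94), (array([772.,  54.,  19.]), 0.42)]
cup [(array([620., 474.,  47.]), 0.58)]
tray [(array([358., 460.,   1.]), 0.71), (array([ 575., -236.,   35.]), 0.42)]
scraper [(array([ 759., -200.,   11.]), 0.58)]
feed_jar [(array([673., 336.,  87.]), 0.79), (array([564.,  37.,  35.]), 0.7)]
brush [(array([773.,  53.,  17.]), 0.71)]
breeder_lid [(array([ 546., -527.,  113.]), 0.87)]
1.3
```

View pics/scene0.png

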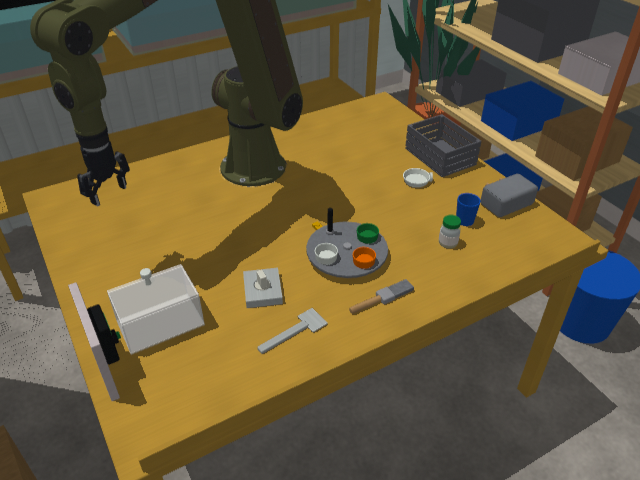

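View pics/top0.png

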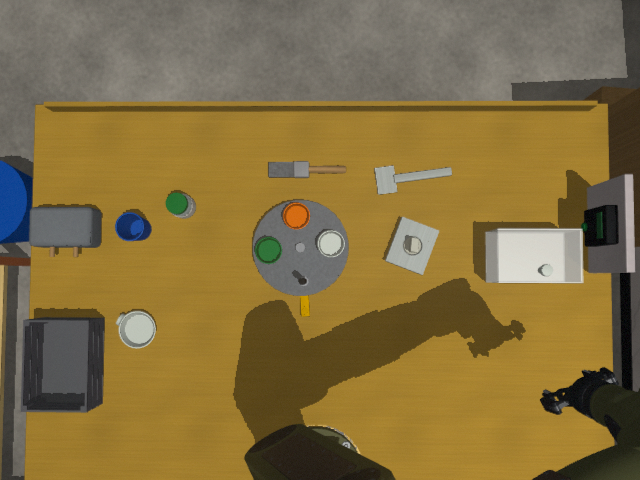

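The top picture shows the mould and block at about (412,245), the turntable centre at (300,247), the orange pot at (296,215), the handle at (300,277) and the pointer at (305,306). The pot starts at the far side, so the turntable needs about half a turn.

```bash
cat >> h.py <<'E'
def ray(c,uv,z,cal=None):
    k=cal or calibration(c); M=R.from_rotvec(k['attitude']).as_matrix()
    d=M@np.array([(uv[0]-k['cx'])/k['fx'],(uv[1]-k['cy'])/k['fy'],1]); p=np.array(k['xyz'])
    return p+d*(z-p[2])/d[2]
def proj(c,p,cal=None):
    k=cal or calibration(c); M=R.from_rotvec(k['attitude']).as_matrix()
    q=M.T@(np.array(p,float)-k['xyz']); return np.array([k['cx']+k['fx']*q[0]/q[2],k['cy']+k['fy']*q[1]/q[2]])
E
python3 - <<'E'
from h import *
im=cv2.imread('pics/top0.png')
a=cv2.resize(im[180:330,220:460],None,fx=3.3,fy=3.3,interpolation=cv2.INTER_CUBIC); cv2.imwrite('pics/z0.png',a)
hsv=cv2.cvtColor(im,cv2.COLOR_BGR2HSV)
ys,xs=np.where((hsv[...,0]<13)&(hsv[...,1]>200)&(hsv[...,2]>140)); 
s=(xs>260)&(xs<340)&(ys>190)&(ys<240); print('orange',xs[s].min(),xs[s].max(),ys[s].min(),ys[s].max())
# turntable mask
camera('top'); 
for n in ['turntable','mould','block','carousel']:
    r=nets.regions_of('top',n)[0]; m=r['mask'].astype(np.uint8); c=max(cv2.findContours(m,0,2)[0],key=cv2.contourArea)
    print(n,r['conf'],m.sum(),cv2.minAreaRect(c), cv2.fitEllipse(c))
    if n=='mould':
        for p in cv2.boxPoints(cv2.minAreaRect(c)): print(ray('top',p,26))
    if n=='turntable': print(ray('top',cv2.fitEllipse(c)[0],34))
E
```

```text
orange 287 309 207 228
turntable 0.64 7347 ((300.0000305175781, 247.5), (95.45940399169922, 95.45940399169922), 45.0) ((300.1036071777344, 247.61024475097656), (95.7095947265625, 96.11884307861328), 152.803466796875)
[569.50160981  42.49171217  34.        ]
mould 0.84 1629 ((412.21234130859375, 245.26712036132812), (40.613277435302734, 47.16758346557617), 20.556045532226562) ((412.1917419433594, 245.48089599609375), (44.53534698486328, 53.61140441894531), 18.771265029907227)
[ 538.67035592 -171.92110546   26.        ]
[ 650.86470962 -213.94056013   26.        ]
[ 614.85036736 -309.80965035   26.        ]
[ 503.05376748 -267.60495301   26.        ]
block 0.71 225 ((412.0, 245.0), (16.0, 16.0), 90.0) ((411.91473388671875, 245.3935089111328), (15.955423355102539, 16.327312469482422), 35.3183708190918)
carousel 0.75 7382 ((298.9269104003906, 249.66537475585938), (94.89766693115234, 99.72148895263672), 37.87498474121094) ((300.7882080078125, 250.3716278076172), (91.64766693115234, 105.96875), 175.48016357421875)
```

View pics/z0.png

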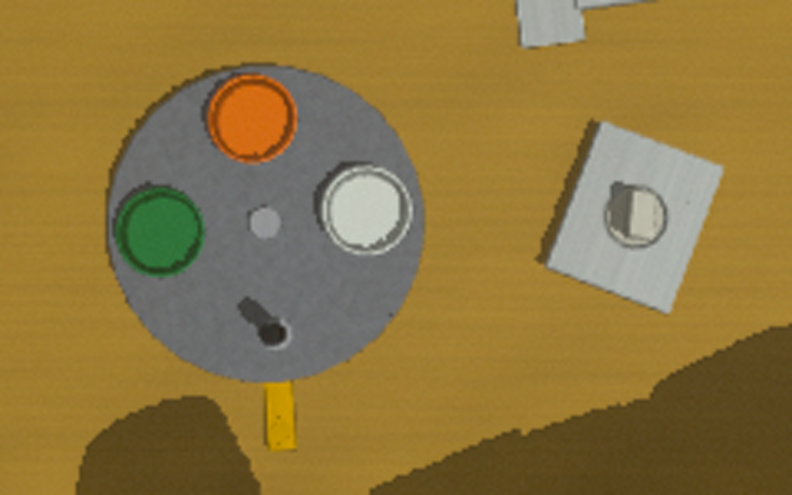

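```bash
cat >> h.py <<'E'
def pose():
    o=env.get_obs(); return np.array(o['tool_pos']),R.from_rotvec(o['orientation'])
def down(yaw):
    """tool y down, tool z (jaw) along yaw in the world"""
    z=np.array([np.cos(yaw),np.sin(yaw),0]); y=np.array([0,0,-1.]); return R.from_matrix(np.stack([np.cross(y,z),y,z],1))
def plan(p,yaw=None):
    P,Q=pose(); T=Q if yaw is None else down(yaw)
    t=Q.inv().apply(np.array(p)-P); w=(Q.inv()*T).as_rotvec()
    print('t',np.round(t,1),'w',np.round(w,4),'dist',round(np.linalg.norm(t)),'deg',round(np.degrees(np.linalg.norm(w)),1))
def st():
    o=env.get_obs(); P,Q=pose(); M=Q.as_matrix()
    print('t',round(o['t'],2),'pos',np.round(P,1),'yaw',round(np.degrees(np.arctan2(M[1,2],M[0,2])),2),'tilt',round(np.degrees(np.arccos(-M[2,1])),2),'F',np.round(o['ft_force'],1),'w',round(o['gripper_width'],1),'q',np.round(o['joints'],2))
E
python3 - <<'E'
from h import *
st(); P,Q=pose(); print(Q.as_matrix().round(2)); k=calibration('wrist')
print(Q.inv().apply(k['xyz']-P), (Q.inv()*R.from_rotvec(k['attitude'])).as_matrix().round(2),k['fx'])
im=cv2.imread('pics/top0.png')
hsv=cv2.cvtColor(im,cv2.COLOR_BGR2HSV)
m=((hsv[...,0]>20)&(hsv[...,0]<32)&(hsv[...,1]>180)&(hsv[...,2]>170)).astype(np.uint8); m[:290]=0;m[320:]=0;m[:,:290]=0;m[:,320:]=0
ys,xs=np.where(m>0); r=cv2.minAreaRect(np.stack([xs,ys],1).astype(np.float32)); print(m.sum(),r)
B=[ray('top',p,12)[:2].round(1) for p in cv2.boxPoints(r)]; print(B)
c=ray('top',r[0],12); print('pointer c',c, np.degrees(np.arctan2(c[1]-42.5,c[0]-569.5)))
# hsv of local orange, floor
print('orange center z62',ray('top',(220+251/3.3,180+119/3.3),62),'handle top',ray('top',(220+272/3.3,180+333/3.3),124))
print('rib top',[ray('top',(220+a/3.3,180+b/3.3),66)[:2].round(1) for a,b in [(631,190),(658,191),(656,236),(629,236)]])
for y in (90,-90,80,100,-80): plan([577,-241,250],np.radians(y))
E
```

```text
t 1.55 pos [ 271.6 -535.   231.3] yaw -63.08 tilt 0.0 F [ 0.5  0.4 -0.3] w 85.7 q [-1.1   0.31 -0.05  1.21 -0.    1.57]
[[-0.89 -0.    0.45]
 [-0.45 -0.   -0.89]
 [ 0.   -1.    0.  ]]
[ -79.26332709 -144.55645969   -0.60211087] [[ 0.    0.95  0.31]
 [ 0.   -0.31  0.95]
 [ 1.   -0.   -0.  ]] 360.4405634464384
154 ((304.4668273925781, 305.502197265625), (19.55658531188965, 7.782723903656006), 86.18592071533203)
[array([446.9,  43.5]), array([448.3,  23.6]), array([398.8,  20. ]), array([397.3,  39.8])]
pointer c [422.80522316  31.74881669  12.        ] -175.80831662540288
orange center z62 [646.60503558  51.36998974  62.        ] handle top [486.22207817  31.15456269 124.        ]
rib top [array([ 593.6, -233.3]), array([ 592.9, -253.4]), array([ 559.3, -251.8]), array([ 559.2, -231.7])]
t [-405.4  -18.7 -123.9] w [ 0.0000e+00 -2.6718e+00  1.0000e-04] dist 424 deg 153.1
t [-405.4  -18.7 -123.9] w [-1.000e-04  4.698e-01  0.000e+00] dist 424 deg 26.9
t [-405.4  -18.7 -123.9] w [ 0.0000e+00 -2.4973e+00  1.0000e-04] dist 424 deg 143.1
t [-405.4  -18.7 -123.9] w [ 0.0000e+00 -2.8463e+00  1.0000e-04] dist 424 deg 163.1
t [-405.4  -18.7 -123.9] w [-1.000e-04  2.952e-01  0.000e+00] dist 424 deg 16.9
```

Emit:
jog_arm:
  commands:
    - {"tx":-400,"ty":20,"tz":-124,"wy":0.47}
    - {"tx":-400,"ty":20,"tz":-124,"wy":0.47}
    - {"tx":-400,"ty":20,"tz":-124,"wy":0.47}
    - {"tx":-400,"ty":20,"tz":-124,"wy":0.47}
    - {"tx":-400,"ty":20,"tz":-124,"wy":0.47}
    - {"tx":-400,"ty":20,"tz":-124,"wy":0.47}
    - {"tx":-400,"ty":20,"tz":-124,"wy":0.47}
    - {"tx":-400,"ty":20,"tz":-124,"wy":0.47}
    - {"tx":-400,"ty":20,"tz":-124,"wy":0.47}
    - {"tx":-400,"ty":20,"tz":-124,"wy":0.47}

```text
invalid input
```

Run:
```python
from h import *
st(); k=calibration('wrist'); snap('wrist','w1.png'); print(k)
for n in ['block','mould']: print(n,[(np.round(d['location'],1),round(d['conf'],2)) for d in nets.recognise('wrist',n)][:2])
```

```text
t 1.55 pos [ 271.6 -535.   231.3] yaw -63.08 tilt 0.0 F [ 0.5  0.4 -0.3] w 85.7 q [-1.1   0.31 -0.05  1.21 -0.    1.57]
{'fx': 360.4405634464384, 'fy': 360.4405634464384, 'cx': 319.8454864216613, 'cy': 236.46515208360827, 'xyz': array([ 342.03390653, -498.59084219,  375.87754159]), 'attitude': array([ 2.43901781, -1.4990111 , -0.23883039])}
block []
mould []
```

View pics/w1.png

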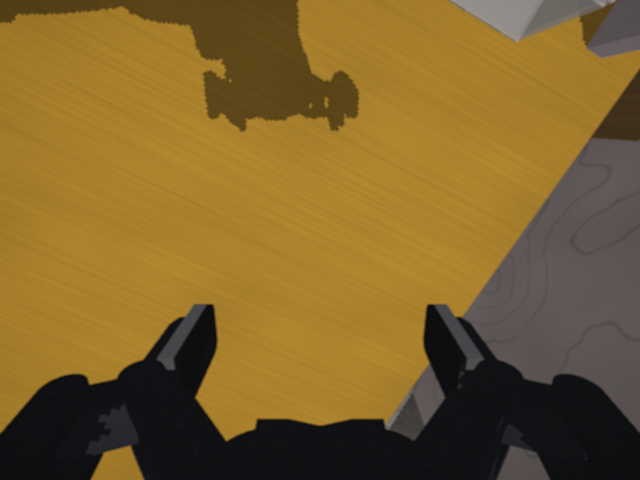

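Emit:
jog_arm:
  commands:
    - {"tx":-400,"ty":20,"tz":-124,"wx":0,"wy":0.47,"wz":0,"claw":85}
    - {"tx":-400,"ty":20,"tz":-124,"wx":0,"wy":0.47,"wz":0,"claw":85}
    - {"tx":-400,"ty":20,"tz":-124,"wx":0,"wy":0.47,"wz":0,"claw":85}
    - {"tx":-400,"ty":20,"tz":-124,"wx":0,"wy":0.47,"wz":0,"claw":85}
    - {"tx":-400,"ty":20,"tz":-124,"wx":0,"wy":0.47,"wz":0,"claw":85}
    - {"tx":-400,"ty":20,"tz":-124,"wx":0,"wy":0.47,"wz":0,"claw":85}
    - {"tx":-400,"ty":20,"tz":-124,"wx":0,"wy":0.47,"wz":0,"claw":85}
    - {"tx":-400,"ty":20,"tz":-124,"wx":0,"wy":0.47,"wz":0,"claw":85}
    - {"tx":-400,"ty":20,"tz":-124,"wx":0,"wy":0.47,"wz":0,"claw":85}
    - {"tx":-400,"ty":20,"tz":-124,"wx":0,"wy":0.47,"wz":0,"claw":85}
  newtons: 20

```text
t: 2.95
tool_pos: [571.3, -244.4, 211.5]
orientation: [-0.002, -2.22, 2.221]
ft_force: [-0.1, -0.4, 0.8]
gripper_width: 85.2
```

Run:
```python
from h import *
st(); k=calibration('wrist'); snap('wrist','w2.png'); print(k)
for n in ['block','mould']: print(n,[(np.round(d['location'],1),round(d['conf'],2)) for d in nets.recognise('wrist',n)][:2])
```

```text
t 2.95 pos [ 571.3 -244.4  211.5] yaw -90.11 tilt 0.02 F [-0.1 -0.4  0.8] w 85.2 q [-0.4   0.36 -0.02  1.18 -0.    2.74]
{'fx': 360.4405634464384, 'fy': 360.4405634464384, 'cx': 319.8454864216613, 'cy': 236.46515208360827, 'xyz': array([ 650.37051204, -244.0886131 ,  356.01184334]), 'attitude': array([ 2.04758782, -2.05392137, -0.32672533])}
block [(array([ 582. , -237.7,   39.1]), 0.57)]
mould [(array([ 588.1, -237.6,   29. ]), 0.76), (array([ 730.3, -178.6,    4.3]), 0.52)]
```

View pics/w2.png

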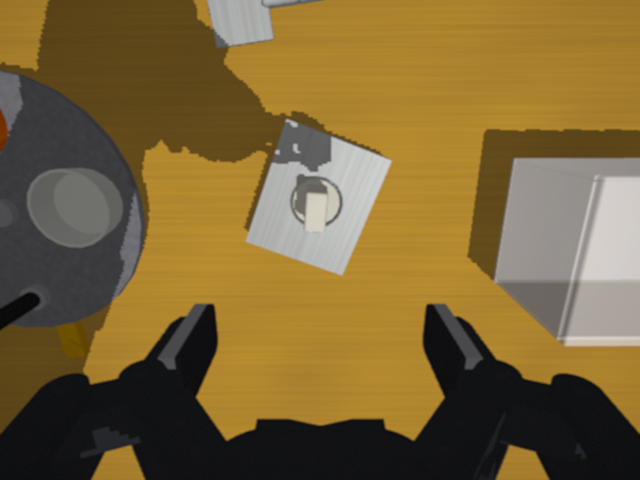

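Run:
```python
from h import *
im=cv2.imread('pics/w2.png'); a=cv2.resize(im[110:280,240:400],None,fx=3.5,fy=3.5,interpolation=cv2.INTER_CUBIC); cv2.imwrite('pics/z2.png',a)
```

```text
(no output)
```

View pics/z2.png

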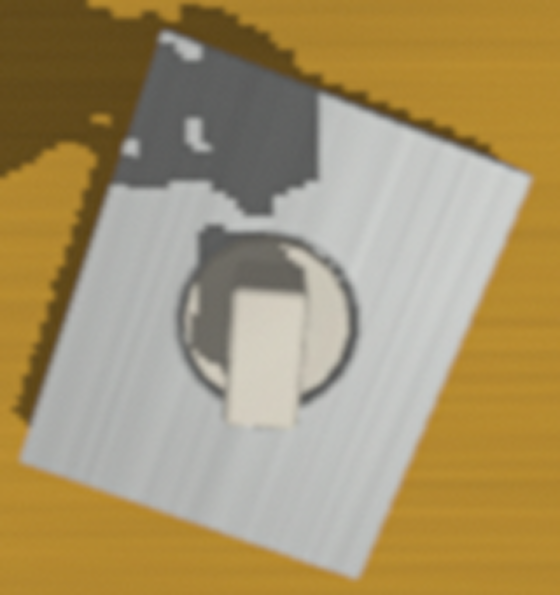

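Run:
```python
from h import *
k=calibration('wrist')
C=np.array([ray('wrist',(240+a/3.5,110+b/3.5),66)[:2] for a,b in [(233,290),(306,291),(295,427),(227,426)]]); print(C.round(1)); c=C.mean(0);print(c)
v=(C[0]+C[1]-C[2]-C[3])/2; print(np.linalg.norm(v),np.degrees(np.arctan2(v[1],v[0])), np.linalg.norm(C[0]-C[1]),np.linalg.norm(C[2]-C[3]))
print('cavity ell',ray('wrist',(240+268/3.5,110+318/3.5),26))
M=[ray('wrist',(240+a/3.5,110+b/3.5),26)[:2].round(1) for a,b in [(160,32),(533,177),(358,578),(20,460)]];print(M,np.mean(M,0))
for y in (-90,-93,-87): plan([c[0],c[1],45],np.radians(y))
```

```text
[[ 593.1 -233.2]
 [ 592.8 -250.2]
 [ 559.7 -247.7]
 [ 560.  -231.3]]
[ 576.4146981  -240.61843114]
33.23256418960107 -3.8534683241034284 16.993676012664352 16.38441589073791
cavity ell [ 577.64522793 -240.9664534    26.        ]
[array([ 650.3, -214.5]), array([ 614.4, -309.5]), array([ 502. , -266.2]), array([ 537.9, -172.2])] [ 576.15 -240.6 ]
t [ -4.9 166.5  -3.8] w [-0.0002 -0.002  -0.0002] dist 167 deg 0.1
t [ -4.9 166.5  -3.8] w [-0.0002  0.0504 -0.0002] dist 167 deg 2.9
t [ -4.9 166.5  -3.8] w [-0.0002 -0.0544 -0.0002] dist 167 deg 3.1
```

Emit:
jog_arm:
  commands:
    - {"tx":-5,"ty":60,"tz":-3.8,"wx":0,"wy":0.06,"wz":0,"claw":60}
    - {"tx":-5,"ty":110,"tz":-3.8,"wx":0,"wy":0.06,"wz":0,"claw":50}
    - {"tx":-5,"ty":145,"tz":-3.8,"wx":0,"wy":0.06,"wz":0,"claw":50}
    - {"tx":-5,"ty":165,"tz":-3.8,"wx":0,"wy":0.06,"wz":0,"claw":50}
    - {"tx":-5,"ty":172.5,"tz":-3.8,"wx":0,"wy":0.06,"wz":0,"claw":50}
    - {"tx":-5,"ty":172.5,"tz":-3.8,"wx":0,"wy":0.06,"wz":0,"claw":40}
  newtons: 25

```text
t: 3.85
tool_pos: [577.0, -240.0, 39.0]
orientation: [-0.067, -2.19, 2.19]
ft_force: [0.8, 0.1, -0.1]
gripper_width: 40.1
```

Run:
```python
from h import *
st(); snap('wrist','w3.png')
```

```text
t 3.85 pos [ 577. -240.   39.] yaw -93.49 tilt 0.0 F [ 0.8  0.1 -0.1] w 40.1 q [-0.39  0.49 -0.24  0.83 -0.    2.81]
```

View pics/w3.png

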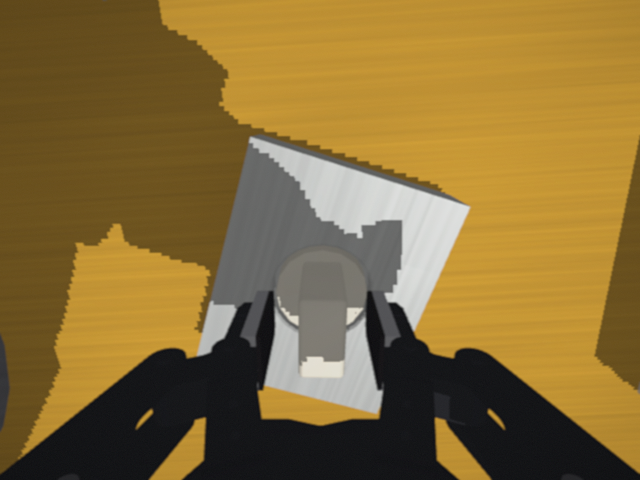

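The rib lies squarely between the fingers at about (322,330). I'll close and lift.

Emit:
jog_arm:
  commands:
    - {"tx":0,"ty":0,"tz":0,"wx":0,"wy":0,"wz":0,"claw":10}
    - {"tx":0,"ty":0,"tz":0,"wx":0,"wy":0,"wz":0,"claw":10}
    - {"tx":0,"ty":0,"tz":0,"wx":0,"wy":0,"wz":0,"claw":10}
    - {"tx":0,"ty":0,"tz":0,"wx":0,"wy":0,"wz":0,"claw":10}
    - {"tx":0,"ty":-10,"tz":0,"wx":0,"wy":0,"wz":0,"claw":10}
    - {"tx":0,"ty":-30,"tz":0,"wx":0,"wy":0,"wz":0,"claw":10}
    - {"tx":0,"ty":-60,"tz":0,"wx":0,"wy":0,"wz":0,"claw":10}
    - {"tx":0,"ty":-90,"tz":0,"wx":0,"wy":0,"wz":0,"claw":10}
    - {"tx":0,"ty":-110,"tz":0,"wx":0,"wy":0,"wz":0,"claw":10}
    - {"tx":0,"ty":-110,"tz":0,"wx":0,"wy":0,"wz":0,"claw":10}
  newtons: 25

```text
t: 5.15
tool_pos: [578.3, -240.0, 150.8]
orientation: [-0.069, -2.191, 2.194]
ft_force: [-0.3, 0.5, -0.3]
gripper_width: 17.7
```

Run:
```python
from h import *
st(); snap('wrist','w4.png'); snap('top','t4.png')
for y in (-60,-70): plan([647,51.4,149],np.radians(y))
```

```text
t 5.15 pos [ 578.3 -240.   150.8] yaw -93.45 tilt 0.19 F [-0.3  0.5 -0.3] w 17.7 q [-0.39  0.4  -0.11  1.06  0.    2.81]
t [ -52.6   -0.6 -294.4] w [ 4.000e-04 -5.837e-01  5.000e-04] dist 299 deg 33.4
t [ -52.6   -0.6 -294.4] w [ 4.000e-04 -4.092e-01  5.000e-04] dist 299 deg 23.4
```

View pics/w4.png

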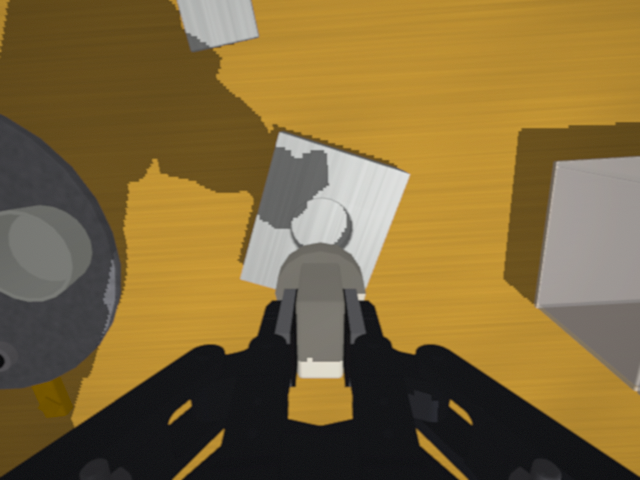

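The block is out of the cavity, hanging straight. Next is the move over the orange pot.

Emit:
jog_arm:
  commands:
    - {"tx":-10,"ty":-5,"tz":-40,"wx":0,"wy":-0.05,"wz":0,"claw":10}
    - {"tx":-20,"ty":-10,"tz":-90,"wx":0,"wy":-0.12,"wz":0,"claw":10}
    - {"tx":-30,"ty":-10,"tz":-140,"wx":0,"wy":-0.2,"wz":0,"claw":10}
    - {"tx":-40,"ty":-10,"tz":-190,"wx":0,"wy":-0.28,"wz":0,"claw":10}
    - {"tx":-50,"ty":-10,"tz":-240,"wx":0,"wy":-0.36,"wz":0,"claw":10}
    - {"tx":-52,"ty":-10,"tz":-275,"wx":0,"wy":-0.4,"wz":0,"claw":10}
    - {"tx":-52,"ty":-10,"tz":-294,"wx":0,"wy":-0.41,"wz":0,"claw":10}
    - {"tx":-52,"ty":-10,"tz":-294,"wx":0,"wy":-0.41,"wz":0,"claw":10}
    - {"tx":-52,"ty":-10,"tz":-294,"wx":0,"wy":-0.41,"wz":0,"claw":10}

```text
t: 6.38
tool_pos: [646.4, 49.6, 158.4]
orientation: [-0.359, 2.032, -2.033]
ft_force: [1.3, 0.8, -0.6]
gripper_width: 17.0
```

Run:
```python
from h import *
st(); snap('wrist','w5.png');snap('scene','s5.png')
print(calibration('wrist')['xyz'])
```

```text
t 6.38 pos [646.4  49.6 158.4] yaw -70.04 tilt 0.06 F [ 1.3  0.8 -0.6] w 17.0 q [ 0.08  0.44 -0.03  1.1  -0.    2.87]
[720.88351731  76.90004756 303.2654453 ]
```

View pics/w5.png

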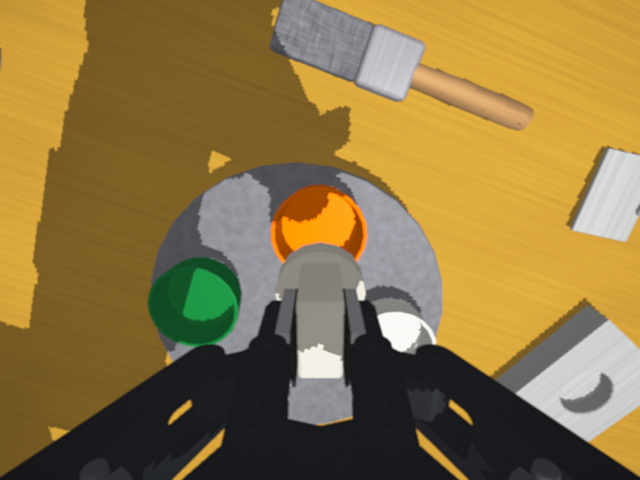

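View pics/s5.png

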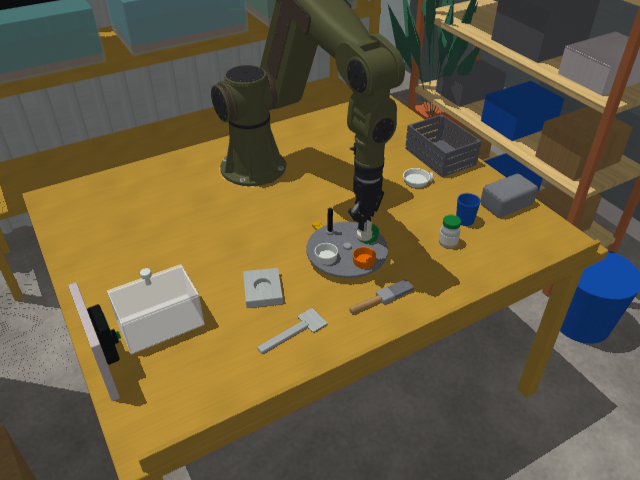

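Run:
```python
from h import *
im=cv2.imread('pics/w5.png'); hsv=cv2.cvtColor(im,cv2.COLOR_BGR2HSV)
m=((hsv[...,0]<17)&(hsv[...,1]>190)&(hsv[...,2]>100)); m[:170]=0;m[300:]=0;m[:,:255]=0;m[:,385:]=0
for v in (195,205,215,225,235,245,255):
    xs=np.where(m[v])[0]; print(v,xs.min(),xs.max(),end='; ')
ys=np.where(m.any(1))[0]; print('top',ys.min())
k=calibration('wrist')
from scipy.optimize import least_squares
th=np.linspace(0,2*np.pi,400)
obs=[]
for v in (195,205,215,225,235,245):
    xs=np.where(m[v])[0]; obs+= [(xs.min()-.0,v),(xs.max()+.0,v)]
for u in range(300,345,5): obs.append((u,np.where(m[:,u])[0].min()))
W=np.array([ray('wrist',o,62,k)[:2] for o in obs])
f=lambda p:np.hypot(*(W-p[:2]).T)-p[2]
r=least_squares(f,[647,51,34],loss='soft_l1'); print(r.x,np.abs(r.fun).max()); r=least_squares(lambda p:f([p[0],p[1],34]),[647,51],loss='soft_l1'); print(r.x)
plan([r.x[0],r.x[1],66])
# scene & top re-check via turntable geometry: orange from top
t=cv2.imread('pics/top0.png'); h=cv2.cvtColor(t,cv2.COLOR_BGR2HSV); mm=((h[...,0]<17)&(h[...,1]>190)&(h[...,2]>80)).astype(np.uint8); mm[:195]=0;mm[240:]=0;mm[:,:275]=0;mm[:,:][:,320:]=0
c=max(cv2.findContours(mm,0,2)[0],key=cv2.contourArea);e=cv2.minEnclosingCircle(c);print(e,ray('top',e[0],62))
```

```text
195 292 346; 205 281 355; 215 275 359; 225 272 362; 235 272 364; 245 276 362; 255 278 359; top 185
[649.78024993  52.5726374   31.98139504] 1.2288664700187795
[647.70747335  51.77844458]
t [-1.9 92.7 -1.9] w [0. 0. 0.] dist 93 deg 0.0
((296.00677490234375, 215.27601623535156), 13.275792121887207) [648.56226245  51.51669222  62.        ]
```

Emit:
jog_arm:
  commands:
    - {"tx":-1.8,"ty":35,"tz":-1.8,"wx":0,"wy":0,"wz":0,"claw":10}
    - {"tx":-1.8,"ty":65,"tz":-1.8,"wx":0,"wy":0,"wz":0,"claw":10}
    - {"tx":-1.8,"ty":80,"tz":-1.8,"wx":0,"wy":0,"wz":0,"claw":10}
    - {"tx":-1.8,"ty":88,"tz":-1.8,"wx":0,"wy":0,"wz":0,"claw":10}
    - {"tx":-1.8,"ty":92,"tz":-1.8,"wx":0,"wy":0,"wz":0,"claw":10}
    - {"tx":-1.8,"ty":92,"tz":-1.8,"wx":0,"wy":0,"wz":0,"claw":10}
    - {"tx":-1.8,"ty":92,"tz":-1.8,"wx":0,"wy":0,"wz":0,"claw":10}

```text
t: 7.35
tool_pos: [648.5, 53.2, 67.7]
orientation: [-0.357, 2.03, -2.031]
ft_force: [0.1, 0.6, -0.2]
gripper_width: 17.4
```

Run:
```python
from h import *
st(); snap('wrist','w6.png')
```

```text
t 7.35 pos [648.5  53.2  67.7] yaw -69.95 tilt 0.08 F [ 0.1  0.6 -0.2] w 17.4 q [ 0.08  0.51 -0.14  0.92  0.    2.87]
```

View pics/w6.png

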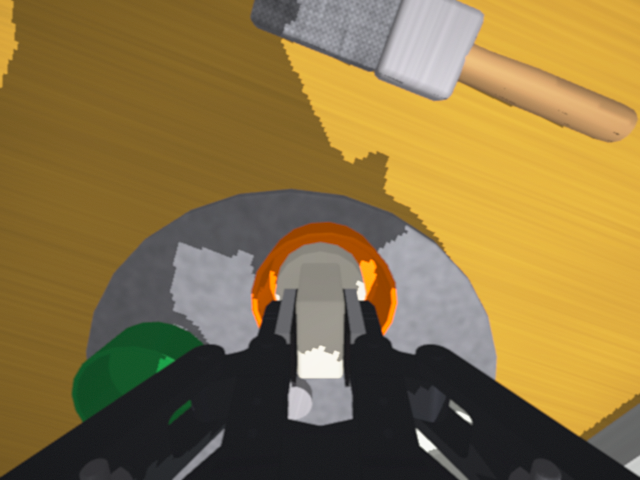

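The block sits inside the pot: rim edges at columns 251 and 397, foot centred at 320. I'll lower 1.5 mm, open and rise.

Emit:
jog_arm:
  commands:
    - {"tx":0,"ty":1.5,"tz":0,"wx":0,"wy":0,"wz":0,"claw":10}
    - {"tx":0,"ty":1.5,"tz":0,"wx":0,"wy":0,"wz":0,"claw":24}
    - {"tx":0,"ty":1.5,"tz":0,"wx":0,"wy":0,"wz":0,"claw":40}
    - {"tx":0,"ty":1.5,"tz":0,"wx":0,"wy":0,"wz":0,"claw":45}
    - {"tx":0,"ty":-5,"tz":0,"wx":0,"wy":0,"wz":0,"claw":45}
    - {"tx":0,"ty":-40,"tz":0,"wx":0,"wy":0,"wz":0,"claw":45}
    - {"tx":0,"ty":-90,"tz":0,"wx":0,"wy":0,"wz":0,"claw":45}
    - {"tx":0,"ty":-130,"tz":0,"wx":0,"wy":0,"wz":0,"claw":45}
    - {"tx":0,"ty":-130,"tz":0,"wx":0,"wy":0,"wz":0,"claw":45}

```text
t: 8.52
tool_pos: [650.5, 53.3, 201.6]
orientation: [-0.35, 2.027, -2.029]
ft_force: [0.8, -0.0, -0.4]
gripper_width: 45.0
```

Run:
```python
from h import *
st(); snap('wrist','w7.png'); snap('scene','s7.png')
```

```text
t 8.53 pos [650.5  53.3 201.6] yaw -69.96 tilt 0.44 F [ 0.8 -0.  -0.4] w 45.0 q [ 0.08  0.42  0.03  1.18 -0.    2.87]
```

View pics/w7.png

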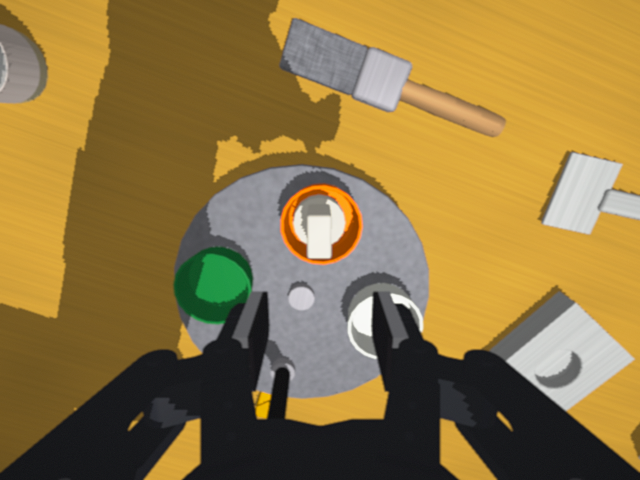

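The block stands upright in the orange pot: rib at (319,238), rim (282–361, 185–263). Now measure the handle and check the block's centring.

Run:
```python
from h import *
k=calibration('wrist')
im=cv2.imread('pics/w7.png')
a=cv2.resize(im[170:280,260:390],None,fx=4,fy=4,interpolation=cv2.INTER_CUBIC); b=cv2.resize(im[340:430,230:330],None,fx=2.5,fy=2.5,interpolation=cv2.INTER_CUBIC)
o=np.zeros((440,800,3),np.uint8); o[:,:520]=a; o[:225,530:780]=b; cv2.imwrite('pics/z7.png',o)
print('handle',ray('wrist',(283,371),124,k),'hub',ray('wrist',(301,298),36,k))
print('rim c',ray('wrist',(321.5,224),62,k),'rib top c',ray('wrist',(319,238),92,k))
```

```text
handle [550.01378617  46.51823666 124.        ] hub [564.88172284  42.46569057  36.        ]
rim c [646.82661636  51.88230167  62.        ] rib top c [644.28051651  53.04595368  92.        ]
```

View pics/z7.png

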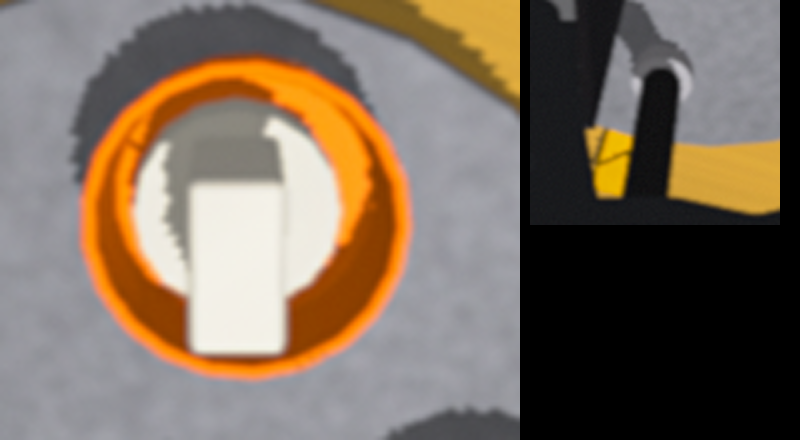

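Run:
```python
from h import *
k=calibration('wrist'); print(ray('wrist',(283,368),42,k))
plan([485.5,31.5,190],np.radians(-70))
```

```text
[488.66089453  34.74903703  42.        ]
t [160.1   7.1 -35.4] w [-0.0002  0.0007 -0.001 ] dist 164 deg 0.1
```

Emit:
jog_arm:
  commands:
    - {"tx":50,"ty":2,"tz":-11,"wx":0,"wy":0,"wz":0,"claw":70}
    - {"tx":100,"ty":4,"tz":-22,"wx":0,"wy":0,"wz":0,"claw":70}
    - {"tx":145,"ty":7,"tz":-32,"wx":0,"wy":0,"wz":0,"claw":70}
    - {"tx":160,"ty":7,"tz":-35.5,"wx":0,"wy":0,"wz":0,"claw":70}
    - {"tx":160,"ty":7,"tz":-35.5,"wx":0,"wy":0,"wz":0,"claw":70}
    - {"tx":160,"ty":7,"tz":-35.5,"wx":0,"wy":0,"wz":0,"claw":70}

```text
t: 9.38
tool_pos: [486.7, 31.8, 189.8]
orientation: [-0.358, 2.031, -2.031]
ft_force: [-0.6, -0.5, -0.3]
gripper_width: 69.9
```

Run:
```python
from h import *
st(); snap('wrist','w8.png')
```

```text
t 9.38 pos [486.7  31.8 189.8] yaw -69.95 tilt 0.05 F [-0.6 -0.5 -0.3] w 69.9 q [ 0.07  0.13 -0.38  1.06  0.    2.86]
```

View pics/w8.png

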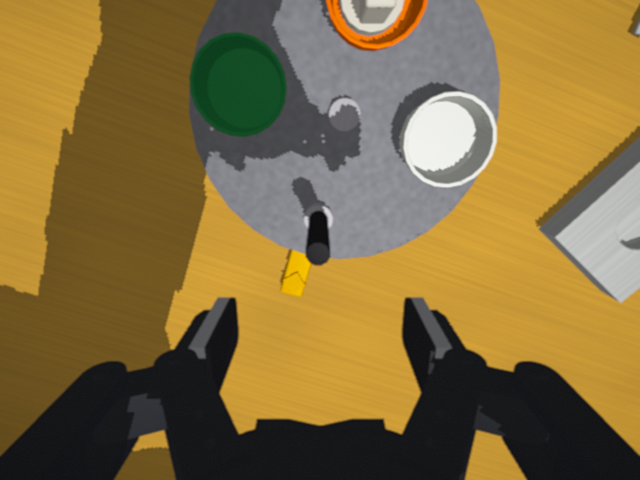

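Run:
```python
from h import *
k=calibration('wrist'); im=cv2.imread('pics/w8.png')
h=ray('wrist',(317.5,254),124,k); print('handle',h, 'base',ray('wrist',(319,216),42,k))
hsv=cv2.cvtColor(im,cv2.COLOR_BGR2HSV); m=((hsv[...,0]>20)&(hsv[...,0]<32)&(hsv[...,1]>200)&(hsv[...,2]>200)).astype(np.uint8)
m[:240]=0;m[300:]=0;m[:,:270]=0;m[:,312:]=0
ys,xs=np.where(m); print(m.sum(),xs.min(),xs.max(),ys.min(),ys.max())
for z in (12,):
  r=cv2.minAreaRect(np.array([ray('wrist',(x,y),z,k)[:2] for x,y in zip(xs,ys)],np.float32)); print(r, cv2.boxPoints(r).round(1))
cv2.imwrite('pics/z8.png',cv2.resize(im[190:310,250:370],None,fx=5,fy=5,interpolation=cv2.INTER_CUBIC))
plan([h[0],h[1],80],np.radians(-70))
```

```text
handle [485.11076857  33.38803166 124.        ] base [488.00177559  33.61712334  42.        ]
886 280 310 251 296
((417.74591064453125, 31.480403900146484), (45.648277282714844, 21.948089599609375), 3.4956727027893066) [[394.3  41. ]
 [395.6  19.1]
 [441.2  21.9]
 [439.9  43.8]]
t [  1.1 109.7  -2.1] w [-0.0001  0.0008 -0.0007] dist 110 deg 0.1
```

View pics/z8.png

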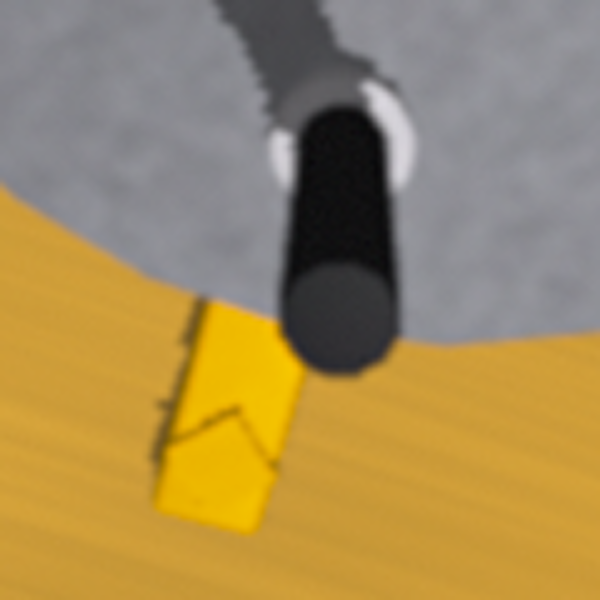

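Emit:
jog_arm:
  commands:
    - {"tx":1,"ty":40,"tz":-1.5,"wx":0,"wy":0,"wz":0,"claw":60}
    - {"tx":1,"ty":80,"tz":-1.5,"wx":0,"wy":0,"wz":0,"claw":60}
    - {"tx":1,"ty":104,"tz":-1.5,"wx":0,"wy":0,"wz":0,"claw":60}
    - {"tx":1,"ty":110,"tz":-1.5,"wx":0,"wy":0,"wz":0,"claw":40}
    - {"tx":1,"ty":110,"tz":-1.5,"wx":0,"wy":0,"wz":0,"claw":24}
    - {"tx":1,"ty":110,"tz":-1.5,"wx":0,"wy":0,"wz":0,"claw":8}
    - {"tx":1,"ty":110,"tz":-1.5,"wx":0,"wy":0,"wz":0,"claw":8}
    - {"tx":1,"ty":110,"tz":-1.5,"wx":0,"wy":0,"wz":0,"claw":8}
    - {"tx":1,"ty":110,"tz":-1.5,"wx":0,"wy":0,"wz":0,"claw":8}
    - {"tx":1,"ty":110,"tz":-1.5,"wx":0,"wy":0,"wz":0,"claw":8}
  newtons: 25

```text
t: 10.68
tool_pos: [485.0, 32.8, 80.6]
orientation: [-0.356, 2.03, -2.031]
ft_force: [2.0, 0.7, 4.4]
gripper_width: 15.4
```

Run:
```python
from h import *
st(); snap('wrist','w9.png')
P,Q=pose(); c=np.array([569.5,42.0]); th0=np.arctan2(P[1]-c[1],P[0]-c[0])%(2*np.pi); print('th0',np.degrees(th0),np.hypot(*(P[:2]-c)))
# go clockwise or ccw? ccw: 187->364 (through y-): 
for a in np.linspace(th0,np.radians(364),25): 
    p=np.array([c[0]+85*np.cos(a),c[1]+85*np.sin(a),P[2]]); print(round(np.degrees(a),1),Q.inv().apply(p-P).round(1))
```

```text
t 10.68 pos [485.   32.8  80.6] yaw -69.96 tilt 0.13 F [2.  0.7 4.4] w 15.4 q [ 0.07  0.22 -0.54  0.81  0.    2.86]
th0 186.22770824461205 85.00353269377457
186.2 [-0.  0.  0.]
193.6 [ 1.9  0.  10.8]
201.0 [ 2.4  0.  21.8]
208.4 [ 1.5  0.  32.7]
215.9 [-0.8  0.  43.5]
223.3 [-4.4  0.  53.8]
230.7 [-9.4  0.1 63.6]
238.1 [-15.6   0.1  72.7]
245.5 [-22.9   0.1  80.9]
252.9 [-31.2   0.1  88. ]
260.3 [-40.4   0.1  94.1]
267.7 [-50.2   0.2  98.9]
275.1 [-60.6   0.2 102.4]
282.5 [-71.4   0.2 104.6]
289.9 [-82.4   0.2 105.3]
297.3 [-93.3   0.3 104.6]
304.7 [-104.1    0.3  102.5]
312.1 [-114.5    0.3   99. ]
319.6 [-124.4    0.3   94.3]
327.0 [-133.6    0.3   88.3]
334.4 [-141.9    0.3   81.1]
341.8 [-149.3    0.4   72.9]
349.2 [-155.5    0.4   63.9]
356.6 [-160.5    0.4   54.1]
364.0 [-164.2    0.4   43.8]
```

View pics/w9.png

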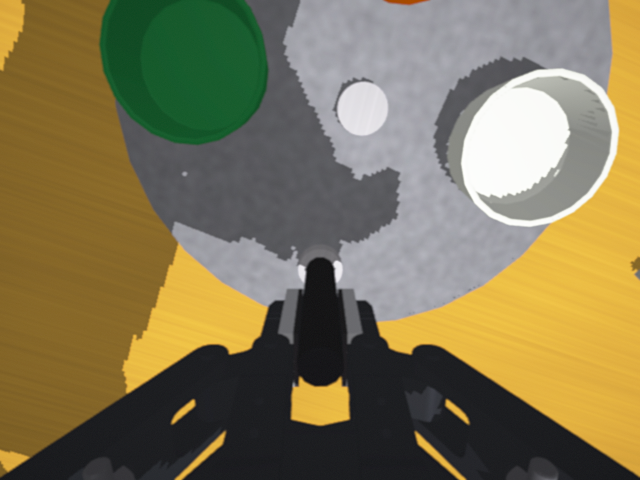

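The handle is gripped at (320,330), opening 15.4 mm. Now turn it counter-clockwise, first half.

Emit:
jog_arm:
  commands:
    - {"tx":1.2,"ty":0,"tz":5.5,"wx":0,"wy":0,"wz":0,"claw":8}
    - {"tx":2.4,"ty":0,"tz":14.5,"wx":0,"wy":0,"wz":0,"claw":8}
    - {"tx":2.4,"ty":0,"tz":24,"wx":0,"wy":0,"wz":0,"claw":8}
    - {"tx":1.3,"ty":0,"tz":34,"wx":0,"wy":0,"wz":0,"claw":8}
    - {"tx":-0.8,"ty":0,"tz":43.5,"wx":0,"wy":0,"wz":0,"claw":8}
    - {"tx":-4.4,"ty":0,"tz":53.8,"wx":0,"wy":0,"wz":0,"claw":8}
    - {"tx":-9.4,"ty":0,"tz":63.6,"wx":0,"wy":0,"wz":0,"claw":8}
    - {"tx":-15.6,"ty":0,"tz":72.7,"wx":0,"wy":0,"wz":0,"claw":8}
    - {"tx":-22.9,"ty":0,"tz":80.9,"wx":0,"wy":0,"wz":0,"claw":8}
    - {"tx":-31.2,"ty":0,"tz":88,"wx":0,"wy":0,"wz":0,"claw":8}
    - {"tx":-37,"ty":0,"tz":92,"wx":0,"wy":0,"wz":0,"claw":8}
    - {"tx":-40.4,"ty":0,"tz":94.1,"wx":0,"wy":0,"wz":0,"claw":8}

```text
t: 12.22
tool_pos: [554.7, -41.6, 80.6]
orientation: [-0.358, 2.032, -2.03]
ft_force: [-0.4, 2.0, 8.6]
gripper_width: 15.4
```

Run:
```python
from h import *
st(); snap('top','t10.png')
P,Q=pose(); c=np.array([569.5,42.0]); th0=np.arctan2(P[1]-c[1],P[0]-c[0])%(2*np.pi); print('th0',np.degrees(th0),np.hypot(*(P[:2]-c)))
for a in np.linspace(th0,np.radians(364),15): 
    p=np.array([c[0]+85*np.cos(a),c[1]+85*np.sin(a),P[2]]); print(round(np.degrees(a),1),Q.inv().apply(p-P).round(1))
cv2.imwrite('pics/z10.png',cv2.resize(cv2.imread('pics/t10.png')[180:330,220:460],None,fx=3.3,fy=3.3,interpolation=cv2.INTER_CUBIC))
```

```text
t 12.22 pos [554.7 -41.6  80.6] yaw -69.95 tilt 0.07 F [-0.4  2.   8.6] w 15.4 q [-0.08  0.34 -0.38  0.86  0.    2.72]
th0 260.283215963323 84.87214319947644
260.3 [ 0.1 -0.   0.1]
267.7 [-9.8  0.   4.9]
275.1 [-20.2   0.    8.4]
282.5 [-31.    0.   10.6]
289.9 [-41.9   0.1  11.3]
297.3 [-52.9   0.1  10.6]
304.7 [-63.7   0.1   8.6]
312.1 [-74.1   0.1   5.1]
319.5 [-84.    0.1   0.3]
327.0 [-93.2   0.1  -5.7]
334.4 [-101.5    0.2  -12.9]
341.8 [-108.9    0.2  -21. ]
349.2 [-115.1    0.2  -30.1]
356.6 [-120.1    0.2  -39.8]
364.0 [-123.8    0.2  -50.2]
```

View pics/z10.png

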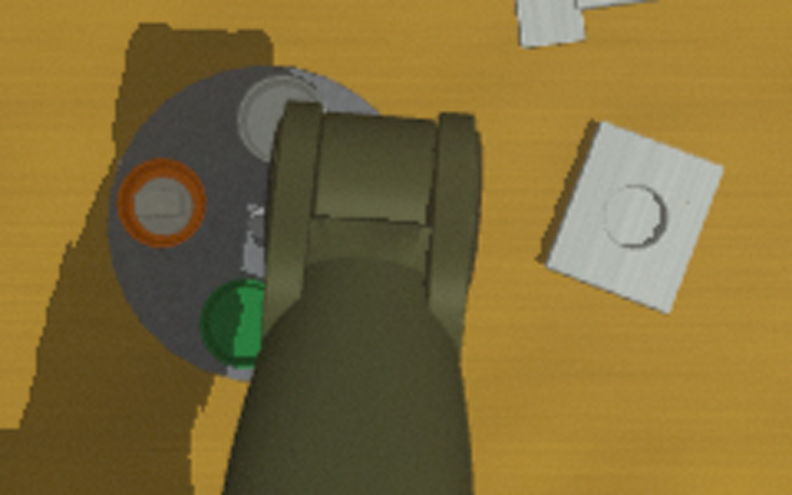

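The orange pot has followed to (162,203), with the block still centred in it. Continue.

Emit:
jog_arm:
  commands:
    - {"tx":-6,"ty":0,"tz":3.2,"wx":0,"wy":0,"wz":0,"claw":8}
    - {"tx":-14,"ty":0,"tz":6.5,"wx":0,"wy":0,"wz":0,"claw":8}
    - {"tx":-23,"ty":0,"tz":9.2,"wx":0,"wy":0,"wz":0,"claw":8}
    - {"tx":-32,"ty":0,"tz":10.8,"wx":0,"wy":0,"wz":0,"claw":8}
    - {"tx":-42,"ty":0,"tz":11.3,"wx":0,"wy":0,"wz":0,"claw":8}
    - {"tx":-53,"ty":0,"tz":10.6,"wx":0,"wy":0,"wz":0,"claw":8}
    - {"tx":-63.7,"ty":0,"tz":8.6,"wx":0,"wy":0,"wz":0,"claw":8}
    - {"tx":-74,"ty":0,"tz":5.1,"wx":0,"wy":0,"wz":0,"claw":8}
    - {"tx":-84,"ty":0,"tz":0.3,"wx":0,"wy":0,"wz":0,"claw":8}
    - {"tx":-93.2,"ty":0,"tz":-5.7,"wx":0,"wy":0,"wz":0,"claw":8}
    - {"tx":-99,"ty":0,"tz":-10.5,"wx":0,"wy":0,"wz":0,"claw":8}
    - {"tx":-101.5,"ty":0,"tz":-12.9,"wx":0,"wy":0,"wz":0,"claw":8}

```text
t: 13.78
tool_pos: [645.9, 5.0, 80.7]
orientation: [-0.357, 2.029, -2.032]
ft_force: [2.3, -0.8, 6.5]
gripper_width: 15.4
```

Run:
```python
from h import *
st(); 
P,Q=pose(); c=np.array([569.5,42.0]); th0=np.arctan2(P[1]-c[1],P[0]-c[0])%(2*np.pi); print('th0',np.degrees(th0),np.hypot(*(P[:2]-c)))
for a in np.linspace(th0,np.radians(364),7): 
    p=np.array([c[0]+85*np.cos(a),c[1]+85*np.sin(a),P[2]]); print(round(np.degrees(a),1),Q.inv().apply(p-P).round(1))
```

```text
t 13.78 pos [645.9   5.   80.7] yaw -69.95 tilt 0.1 F [ 2.3 -0.8  6.5] w 15.4 q [ 0.01  0.49 -0.14  0.94 -0.    2.8 ]
th0 334.1411643460643 84.92585409315326
334.1 [-0.1  0.   0.1]
339.1 [-5.1 -0.  -5.3]
344.1 [ -9.7  -0.  -11.1]
349.1 [-13.8  -0.  -17.2]
354.0 [-17.3  -0.  -23.7]
359.0 [-20.2  -0.  -30.5]
364.0 [-22.6  -0.  -37.5]
```

Emit:
jog_arm:
  commands:
    - {"tx":-3,"ty":0,"tz":-3,"wx":0,"wy":0,"wz":0,"claw":8}
    - {"tx":-7.5,"ty":0,"tz":-8.2,"wx":0,"wy":0,"wz":0,"claw":8}
    - {"tx":-11.8,"ty":0,"tz":-14.1,"wx":0,"wy":0,"wz":0,"claw":8}
    - {"tx":-15.5,"ty":0,"tz":-20.4,"wx":0,"wy":0,"wz":0,"claw":8}
    - {"tx":-18.8,"ty":0,"tz":-27,"wx":0,"wy":0,"wz":0,"claw":8}
    - {"tx":-21,"ty":0,"tz":-32.7,"wx":0,"wy":0,"wz":0,"claw":8}
    - {"tx":-22.2,"ty":0,"tz":-36,"wx":0,"wy":0,"wz":0,"claw":8}
    - {"tx":-22.6,"ty":0,"tz":-37.5,"wx":0,"wy":0,"wz":0,"claw":8}
    - {"tx":-22.6,"ty":0,"tz":-37.5,"wx":0,"wy":0,"wz":0,"claw":8}
    - {"tx":-22.6,"ty":0,"tz":-37.5,"wx":0,"wy":0,"wz":0,"claw":8}
  newtons: 30

```text
t: 15.02
tool_pos: [654.3, 48.2, 80.6]
orientation: [-0.357, 2.03, -2.03]
ft_force: [1.6, 0.9, 5.5]
gripper_width: 14.7
```

Run:
```python
from h import *
st(); snap('top','t12.png');snap('scene','s12.png');snap('wrist','w12.png')
P,Q=pose(); c=np.array([569.5,42.0]);print(np.degrees(np.arctan2(*(P[:2]-c)[::-1])))
a=cv2.resize(cv2.imread('pics/t12.png')[190:330,235:375],None,fx=4,fy=4,interpolation=cv2.INTER_CUBIC); cv2.imwrite('pics/z12.png',a)
cv2.imwrite('pics/zs12.png',cv2.resize(cv2.imread('pics/s12.png')[160:300,270:430],None,fx=4,fy=4,interpolation=cv2.INTER_CUBIC))
```

```text
t 15.03 pos [654.3  48.2  80.6] yaw -69.95 tilt 0.11 F [1.6 0.9 5.5] w 14.7 q [ 0.07  0.51 -0.12  0.95  0.    2.87]
4.157968042694998
```

View pics/z12.png

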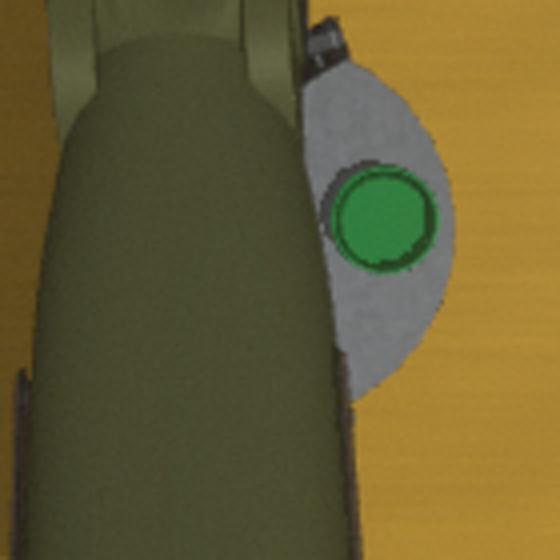

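View pics/zs12.png

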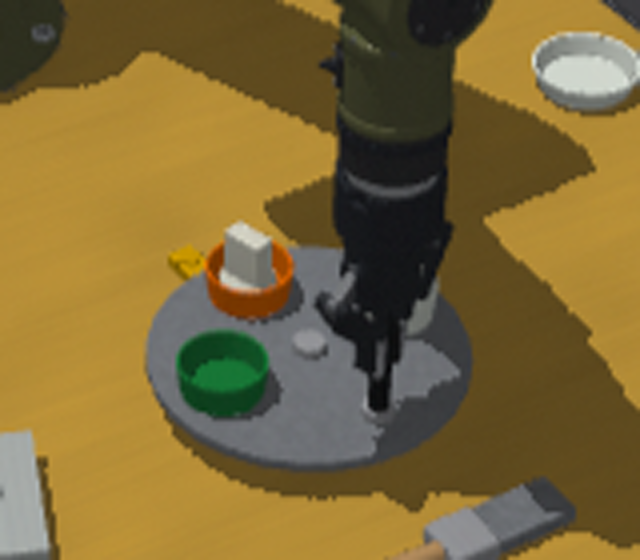

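View pics/w12.png

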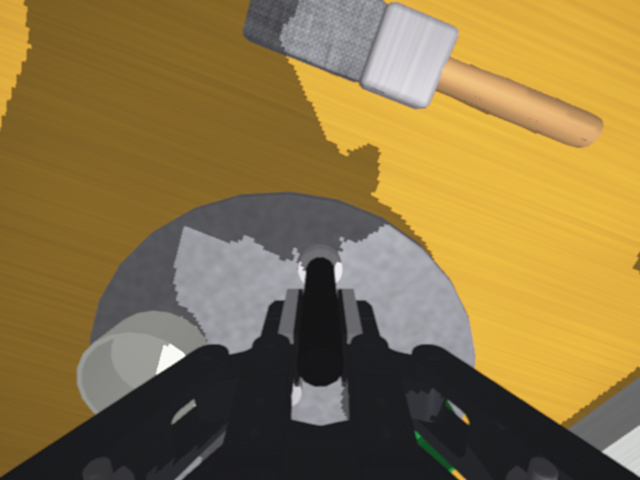

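Run:
```python
from h import *
g=ray('top',(235+385/4,190+219/4),62); c=np.array([569.5,42.0]); d=g[:2]-c; print(g,np.hypot(*d),'table yaw',np.degrees(np.arctan2(d[1],d[0]))+90)
for cc in ([569.5,42.5],[570,41]): 
  d=g[:2]-cc; print(np.degrees(np.arctan2(d[1],d[0]))+90)
o=ray('scene',(270+250/4,160+268/4),62); print('orange scene',o); d=o[:2]-c; print(np.hypot(*d),np.degrees(np.arctan2(d[1],d[0])))
# scene: green, for bias
g2=ray('scene',(270+223/4,160+360/4),62); print('green scene',g2)
print('expect orange',c-78*np.array([np.cos(np.radians(4)),np.sin(np.radians(4))]), 'tip scene', ray('scene',(270+186/4,160+263/4),12))
rb=ray('scene',(270+248/4,160+236/4),92); print('rib top',rb)
```

```text
[575.4780413 -36.3325722  62.       ] 78.56035161430079 table yaw 4.364134661358875
4.336560817143194
4.051917849521487
orange scene [500.90467153  34.27132171  62.        ]
69.02935286268435 -173.57155973869413
green scene [580.67505679 -35.92921222  62.        ]
expect orange [491.69000408  36.55899505] tip scene [418.91803607  25.1373489   12.        ]
rib top [498.88400434  33.25206857  92.        ]
```

Run:
```python
from h import *
st(); print(env.job_done()); st()
```

```text
t 15.18 pos [654.3  48.2  80.7] yaw -69.95 tilt 0.11 F [2.1 0.2 5.4] w 14.8 q [ 0.07  0.51 -0.12  0.95  0.    2.87]
the job is handed in; nothing more can be done
None
the job is handed in; nothing more can be done
```

I lifted the block out of the mould, stood it in the orange pot and let go. I then turned the carousel about 178° counter-clockwise by its handle and handed the job in at 15.2 s. The gripper was still holding the handle, with the grip set to 30 N and the opening at about 14.8 mm. No verdict was reported.

**Alignment:** From the top camera's view of the green pot, the turntable sits at about 4.1–4.4°. I measured the pointer at about 3.5–4.2°. That puts the orange pot within about 1 mm sideways, against the 8 mm allowed.

**Block:** It stood upright, about 3 mm from the pot centre after release. After the turn it was about 2 mm off, by the scene camera.

**Disagreement:** The scene camera put the orange pot about 9 mm away from where I expected it, mostly along the pointer direction. I read that view by hand. It was off by about 5 mm on the green pot too, so I trusted the top view and the arm's own position instead.

**Not measured:** I did not re-measure the bystanders or the breeder box lid. The moves kept clear of them, and the brush, scraper and mould looked undisturbed in the pictures.

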